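# Show the plug gauge's groove under the lamp

### The arm

A 6-joint arm with a two-finger parallel gripper is mounted at the origin on a cart in front of the work surface, level with it; the furniture and walls round the work are solid. World frame = base frame: x ahead of the robot, y to its left, z up, the work surface at z = 0. Lengths are in m, angles in rad, forces in N, time in s.
With the tool pointing down it reaches from about 0.35 to 0.975 m from the base axis. Payload 4.9 kg.
Tool frame: the origin (TCP) lies at the very end of the fingers, on their centre line; the grasp point (between the pads) lies 19 mm behind it (ctrl.grasp_offset is the distance from the TCP to the grasp point, in m); z points along the fingers, y is the line along which they close (so a half turn about z gives the same grasp; the last joint's range is limited). The gripper opens to 85 mm and grips with 20 to 120 N. Pads are 22 mm wide; open, the fingers measure 114 mm over their backs; the gripper's body (76 mm by 85 mm) begins 54 mm behind the grasp point. The pads swing forward as they close: fully open they stand 13 mm farther back than shut.
Start: joints at [-1.411, 0.053, 1.613, -0, 1.476, -0.119], TCP at [0.172, -0.601, 0.231] pointing down, gripper open.
Joint ranges: [-3.01, 3.01], [-1.01, 2.22], [0.06, 2.58], [-1.02, 4.17], [0.09, 2.62], [-3.14, 3.14]. Speed limits (rad/s): [2.57, 2.57, 3.14, 3.14, 3.14, 3.14].

### API

Orientations are given as a rotation vector (axis times angle).
In Python, from station import ctrl, optics gives the robot as it stands.
- The arm moves only by the shell command python3 -m handwheel 'ROWS' [OPENING] [FORCE]. ROWS is JSON, a list of rows, each an object of numbers: "tx", "ty", "tz": the shift along the tool's x, y, z in mm; "roll": the turn about the tool's z in rad. A call has 1 to 12 rows; each row shifts and turns the commanded pose from where the row before left it, along the tool's axes as they then stand; what a row does not reach is not made up. A row lasts 1/12 s, in which the tool goes at most 41.7 mm and 7.16 degrees, less where a joint would pass 70% of its speed; a pose out of reach is approached as far as the arm can. A call with a gripper value outside its range is refused whole. OPENING is the finger opening in mm, from 0 to 85.4, set as the call begins (- or left out, the last holds). The fingers move at their own pace and stop on an object; FORCE is the grip in N (left out, the last holds). Time passes only in rows, so rows that do not move let the fingers close. It gives the time, the measured TCP pose, the force, the opening and the grip force at its end, in the units of the state.
- ctrl.get_obs(): the state, without advancing time (a new reading comes with each control period).
- optics.get_image(name): name is "scene" or "side" or "wrist"; returns (picture, depth): 420x560x3 uint8, red, green, blue; 420x560 float32, m along the optical axis (not along the pixel's ray), 0 where there is no reading.
- optics.camera_params(name): a dict with "mtx" (3x3 intrinsics, pixels), "extrinsics" (4x4, takes a point from camera to world coordinates); the wrist camera has in their place "tool_from_camera" (4x4, takes a point from camera to tool coordinates, whose origin is the TCP and whose axes are the flange's). Camera axes: x right, y down, z forward; pixel columns grow to the right and rows downward; lengths in m; the calibration is good to about 2 mm. A picture is of the moment at which its call begins: read the wrist's pose just before it. camera_params takes no time and is no camera call.
- ctrl.finish_job(): hands the job in; it is judged then, once.
The state is a dict: "t": time; "q": joint angles; "dq": joint speeds; "effort": joint torques, N m; "tool_pos": TCP position; "tool_rot": TCP orientation; "contact_force": force on the tool from outside, world axes, zero at the start; "wrist_torque": the same for the moment, N m; "opening": finger opening in m; "grip_force": force on a finger pad.
Only numpy, scipy, OpenCV 4.12 (cv2) and the standard library are available. Lean on these libraries where they do the work, as an engineer would, in place of code of your own. Each camera call takes 0.05 s, during which the arm holds its last target. There are 200 camera calls.

### The job

First swing the stiff arm of the small bench lamp round until its head points straight at the plug gauge standing in the metal block. Then take the gauge by its handle and draw it straight up, without forcing it sideways, until the ring groove on its rod stands just clear of the block (the whole groove in view, at most about a centimetre of plain rod showing below it); never pull it right out. Finish still gripping the gauge at that height, with the lamp left on it and the loose things nearby left where they are.

Things in the scene. Friction and masses are not known exactly. Their poses are not given: they have to be found in the camera images.
- block: Plain metal block 76 x 76 mm on a dark foot plate 112 x 90 x 10 mm with a screw at each corner, fixed to the worktop; top face 70 mm above the worktop. Origin: centre of the underside, z up. A vertical blind bore 21 mm wide, 60 mm deep, opens in the middle of the top face; the gauge stands in it.
- bore (a point): Centre of the bore's mouth, in the block's top face (70 mm above the worktop); z up along the bore.
- gauge: Loose steel plug gauge, 0.17 to 0.35 kg, in the bore. Origin: centre of its collar's underside (at the bore mouth when seated), z up. Above: collar 32 mm wide, 6 mm thick, then the handle. Below: rod 20 mm thick, 56 mm long, 1 mm loose in the bore, with a dark ring groove 22 to 28 mm below the origin, hidden at the start. Let go, it drops back.
- gauge_grip (a point): Mid-handle on the gauge's axis, 36 mm above the gauge's origin. The handle is dark, ribbed, round, 16 mm thick, from 6 to 58 mm above the origin, with an 18 mm steel cap to 62 mm; grip it from above.
- lamp_base: Round dark foot of the bench lamp, 100 mm wide, 19 mm high, fixed to the worktop, with a 15 mm post up its middle to the arm, which lies 128 mm above the worktop. Origin: centre of the foot's underside, on the axis of the post, about which the arm turns; x is the direction the arm points in when its joint reads 0.
- lamp_arm (a joint): Angle of the lamp's arm about the upright post, rad, growing counter-clockwise from above, limits -1.7 to 1.7; stiff (friction 0.25 N m), stays where it is left.
- lamp_front (a point): Centre of the lamp head's round front glass, 58 mm wide, 155 mm from the post's axis and 128 mm above the worktop; its x axis is the way the lamp points (straight out from the post, level), z up.
- lamp_grip (a point): Middle of the upright black round grip on top of the lamp head, 14 mm thick, 38 mm tall, from 164 to 202 mm above the worktop, 102 mm from the post's axis (this point 185 mm above the worktop).
- offcut: Bystander: wooden offcut cube, 60 mm. Origin: centre of the underside.
- match_box: Bystander: match box 37 x 58 x 17 mm. Origin: centre of the underside.
- cork_block: Bystander: cork block 60 x 100 x 33 mm. Origin: centre of the underside.
There are look-alikes about, which are no part of the job. What is shaped like the gauge but blue is not meant.

How it is judged:
On the way, in this order (a step that is already met when the one before it is completed fails the run):
1. the lamp points at the gauge while the gauge is still seated (y of bore in the frame of lamp_front between -0.035 and 0.035 m and x of bore in the frame of lamp_front above 0 m and z of gauge in the frame of bore below 0.006 m), for 0.2 s.
2. the gauge is drawn up until its groove is just clear of the block (z of gauge in the frame of bore between 0.0275 and 0.043 m), for 0.2 s.
At the end, for the whole second after the job is handed in: The fingers still grip the gauge (over 3 N), at rest (under 20 mm/s), upright within 0.08 rad and within 6 mm of the bore's axis, with its collar's underside 27.5 to 43 mm above the block's top (groove clear, rod still in the bore); the lamp's pointing line passes within 35 mm of the bore's axis (all of step 2 and y of bore in the frame of lamp_front between -0.035 and 0.035 m and x of bore in the frame of lamp_front above 0 m and horizontal distance between gauge and bore below 0.006 m and angle between gauge's own z axis and vertical below 0.08 rad and linear speed of gauge below 0.02 m/s and contact force between the fingers and gauge above 3 N); the arm keeps its last pose, push and grip.
It fails at once if the gauge is pulled right out of the bore (lifted more than 52 mm) (z of gauge in the frame of bore above 0.052 m).
It fails at once if the gauge is forced against the bore (over 40 N) (contact force between gauge and block above 40 N).
It fails at once if the offcut is shifted by more than 25 mm (distance of offcut from where it was at the start of the episode above 0.025 m).
It fails at once if the match box is shifted by more than 25 mm (distance of match_box from where it was at the start of the episode above 0.025 m).
It fails at once if the cork block is shifted by more than 25 mm (distance of cork_block from where it was at the start of the episode above 0.025 m).
It also fails if it takes over 48 s, if anything falls off the work surface, if the arm or the gripper's body presses on something with over 40 N, if the wrist force passes 120 N, or if a joint passes its speed limit or range.

## Working session

There is one attempt and no reset: what is moved stays moved. The work goes in short steps, Python scripts to look and compute and a shell command to move; the robot and the scene stay as the last step left them, time stands still between calls to the robot, and variables do not carry over. Pictures are saved under pics/ and viewed, at most 10 in all, crops included, and the job is handed in when it is done.

```bash
mkdir -p pics; ls; cat > h.py <<'E'
import numpy as np, cv2
from station import ctrl, optics
def snap(n,f):
    im,d=optics.get_image(n); cv2.imwrite(f'pics/{f}.png',im[:,:,::-1]); np.save(f'pics/{f}_d.npy',d); return im,d
E
python3 - <<'E'
from h import *
for n in('scene','side'):
    snap(n,n+'0'); p=optics.camera_params(n); print(n,np.round(p['mtx'],1).tolist(),np.round(p['extrinsics'],3).tolist())
a=cv2.imread('pics/scene0.png');b=cv2.imread('pics/side0.png')
print(ctrl.get_obs())
print(optics.camera_params('wrist'))
E
```

```text
pics
scene [[415.7, 0.0, 287.2], [0.0, 415.7, 213.9], [0.0, 0.0, 1.0]] [[-0.747, -0.479, 0.461, 0.154], [-0.665, 0.527, -0.529, 0.469], [0.01, -0.702, -0.712, 0.776], [0.0, 0.0, 0.0, 1.0]]
side [[462.8, 0.0, 280.0], [0.0, 462.8, 210.8], [0.0, 0.0, 1.0]] [[-0.917, -0.324, 0.234, 0.348], [-0.399, 0.761, -0.511, 0.516], [-0.013, -0.562, -0.827, 0.975], [0.0, 0.0, 0.0, 1.0]]
{'t': 0.1, 'q': array([-1.41098020e+00,  5.32792897e-02,  1.61416724e+00, -4.53240987e-06,
        1.47598743e+00, -1.19038326e-01]), 'dq': array([ 0.00060176, -0.0007687 , -0.00528549, -0.00015771,  0.00283804,
       -0.00056885]), 'effort': array([-7.08182197e-04, -3.94905961e+01, -3.71362853e+01, -1.56636966e-04,
        3.93554452e-03, -7.71063810e-06]), 'tool_pos': array([ 0.17191976, -0.60030265,  0.23018681]), 'tool_rot': array([-3.10928283e+00, -4.36350578e-01,  6.60136752e-05]), 'contact_force': array([ 0.61842002, -0.7530639 ,  0.49843223]), 'wrist_torque': array([0.00214848, 0.01460451, 0.04645865]), 'grip_force': 0.0, 'opening': 0.08557713606167576}
{'mtx': array([[290.0730977 ,   0.        , 275.18012046],
       [  0.        , 290.0730977 , 212.34366446],
       [  0.        ,   0.        ,   1.        ]]), 'tool_from_camera': array([[-4.53847582e-04, -9.44794888e-01, -3.27662042e-01,
         8.45676883e-02],
       [ 9.99999834e-01, -3.12473622e-04, -4.84108641e-04,
         8.50475063e-04],
       [ 3.54997624e-04, -3.27662208e-01,  9.44794873e-01,
        -1.42082723e-01],
       [ 0.00000000e+00,  0.00000000e+00,  0.00000000e+00,
         1.00000000e+00]])}
```

View pics/scene0.png

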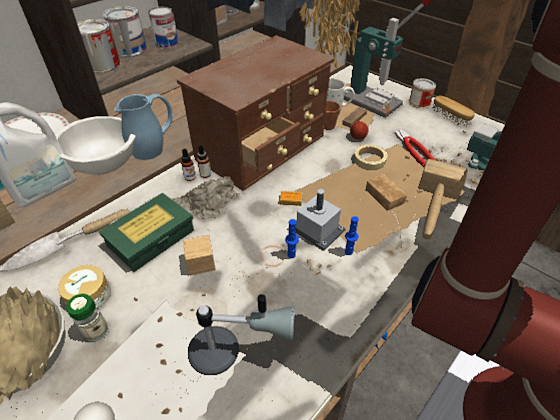

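View pics/side0.png

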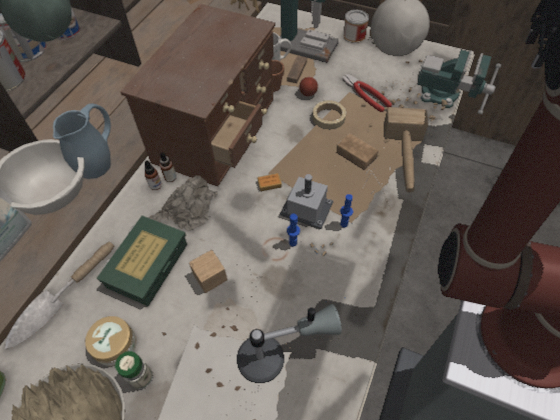

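Scene view: the gauge's dark handle stands in the grey block at about (320,198). The blue look-alikes are at (292,240) and (352,237). The lamp foot is at (213,350), its head at (275,320) and its grip at (262,303). The offcut is at (199,255), the match box at (290,198) and the cork at (385,190). Side view: gauge (308,185), blue ones (293,230) and (346,210), lamp foot (260,355), grip (311,314).

What could be mistaken for the gauge: dark handle (320,198), blue (292,240), blue (352,237). I choose the dark one in the block and check it in a close crop.

```bash
python3 - <<'E'
from h import *
a=cv2.imread('pics/scene0.png');b=cv2.imread('pics/side0.png')
def cr(i,x,y,w,h,s): return cv2.resize(i[y:y+h,x:x+w],None,fx=s,fy=s,interpolation=cv2.INTER_NEAREST)
r1=np.hstack([cr(a,270,170,100,75,4),cr(b,260,160,100,75,4)])
r2=np.hstack([cr(a,180,285,133,99,3)[:297,:399],cr(b,225,290,133,99,3)[:297,:399]])
cv2.imwrite('pics/crop.png',np.vstack([r1[:,:798],r2]))
def pts(n,L):
    p=optics.camera_params(n);d=np.load(f'pics/{n}0_d.npy');K=p['mtx'];E=p['extrinsics']
    for k,(u,v) in L.items():
        z=np.median(d[v-1:v+2,u-1:u+2]); c=np.array([(u-K[0,2])/K[0,0],(v-K[1,2])/K[1,1],1])*z
        print(n,k,np.round(E[:3,:3]@c+E[:3,3],3),round(float(z),3))
pts('scene',dict(g=(320,193),blk=(310,215),bl1=(292,224),bl2=(353,219),lg=(262,303),post=(204,312),foot=(225,365),off=(198,243),mb=(290,198),cork=(385,183),table=(260,280)))
pts('side',dict(g=(308,179),blk=(300,198),bl1=(293,216),bl2=(348,198),lg=(311,311),post=(257,336),foot=(260,368),off=(208,264),mb=(269,182),cork=(357,148)))
E
```

```text
scene g [ 0.562 -0.112  0.13 ] 0.955
scene blk [ 0.568 -0.089  0.071] 0.988
scene bl1 [ 0.553 -0.005  0.117] 0.904
scene bl2 [ 0.463 -0.106  0.118] 0.915
scene lg [0.426 0.216 0.194] 0.674
scene post [0.507 0.276 0.153] 0.708
scene foot [0.468 0.282 0.014] 0.786
scene off [0.705 0.141 0.06 ] 0.938
scene mb [ 0.679 -0.143  0.019] 1.105
scene cork [ 0.516 -0.348  0.035] 1.128
scene table [0.562 0.091 0.   ] 0.941
side g [ 0.563 -0.113  0.131] 1.07
side blk [ 0.575 -0.096  0.071] 1.114
side bl1 [ 0.558 -0.01   0.122] 1.024
side bl2 [ 0.462 -0.106  0.119] 1.053
side lg [0.432 0.212 0.203] 0.814
side post [0.509 0.277 0.154] 0.839
side foot [0.502 0.295 0.019] 0.94
side off [0.697 0.144 0.06 ] 1.029
side mb [ 0.682 -0.147  0.019] 1.208
side cork [ 0.505 -0.335  0.034] 1.25
```

View pics/crop.png

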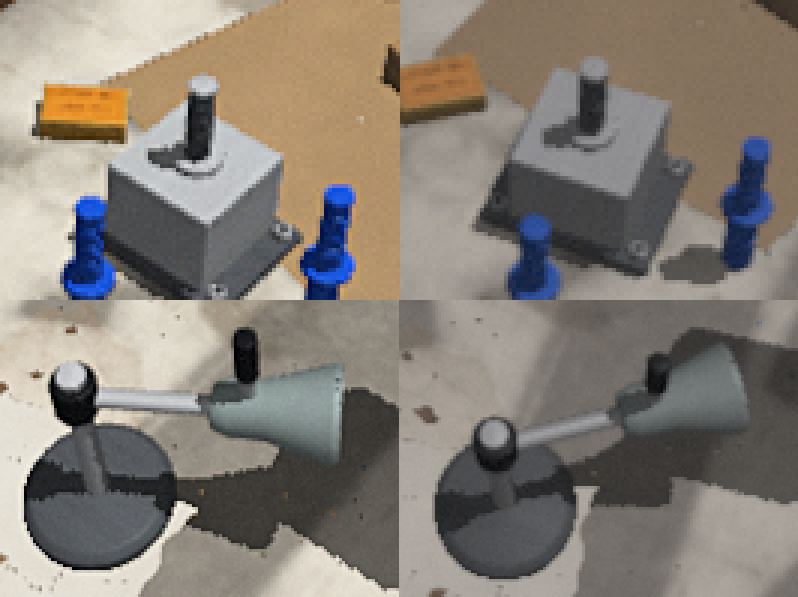

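The crop confirms it: the dark ribbed handle with the steel cap is in the grey block, with cap centre at scene (320.8,190.3) and side (308.4,176). The lamp grip top is at scene (262,296) and side (311.7,309). The post cap is at scene (203.7,310) and side (256.7,336). Next I triangulate these points.

```bash
cat >> h.py <<'E'
from scipy.spatial.transform import Rotation as R
def tri(rays):
    A=np.zeros((3,3));b=np.zeros(3)
    for o,d in rays:
        P=np.eye(3)-np.outer(d,d);A+=P;b+=P@o
    X=np.linalg.solve(A,b); return X,[np.linalg.norm((np.eye(3)-np.outer(d,d))@(X-o)) for o,d in rays]
def ray(p,E,uv):
    K=p['mtx'];c=np.array([(uv[0]-K[0,2])/K[0,0],(uv[1]-K[1,2])/K[1,1],1.]);d=E[:3,:3]@c;return E[:3,3],d/np.linalg.norm(d)
def wristE(o):
    T=np.eye(4);T[:3,:3]=R.from_rotvec(o['tool_rot']).as_matrix();T[:3,3]=o['tool_pos'];return T@optics.camera_params('wrist')['tool_from_camera']
def togo(target,head=None):
    """tool-frame mm to a world point; roll (rad) to bring tool x to heading head (deg)"""
    o=ctrl.get_obs();M=R.from_rotvec(o['tool_rot']).as_matrix()
    h=np.degrees(np.arctan2(M[1,0],M[0,0]))
    print('t',round(o['t'],2),'tcp',np.round(o['tool_pos'],4),'xhead',round(h,1),'tilt',np.round(M[:2,2],3),'q',np.round(o['q'],2))
    print(' to',np.round(target,4),'tool mm',np.round(M.T@(np.array(target)-o['tool_pos'])*1e3,1),'roll',None if head is None else round(-np.radians(head-h),3))
E
python3 - <<'E'
from h import *
ps={n:optics.camera_params(n) for n in('scene','side')}
L=dict(cap=((320.8,190.3),(308.4,176)),collar=((320.2,211.5),(308.3,193.5)),lgrip=((262,295.9),(311.7,309.3)),post=((203.7,310),(256.7,335.7)),foot=((212.7,350),(260,356.7)),glass=((292,321.5),(334,322)))
X={}
for k,(a,b) in L.items():
    X[k],e=tri([ray(ps['scene'],ps['scene']['extrinsics'],a),ray(ps['side'],ps['side']['extrinsics'],b)]);print(k,np.round(X[k],4),np.round(e,4))
g=X['lgrip']-X['post'];t=X['cap']-X['post']
print('r',np.hypot(*g[:2]),'head grip',np.degrees(np.arctan2(g[1],g[0])),'to gauge',np.degrees(np.arctan2(t[1],t[0])),np.hypot(*t[:2]))
togo([0.42,-0.25,0.28]); togo([0.42,0.1,0.30])
E
```

```text
cap [ 0.5654 -0.1205  0.1311] [0.0006 0.0006]
collar [ 0.5636 -0.1232  0.0606] [0.0002 0.0002]
lgrip [0.4316 0.2094 0.2028] [0.0003 0.0003]
post [0.5105 0.2747 0.1518] [0.0008 0.0008]
foot [ 5.149e-01  2.714e-01 -3.000e-04] [0.0021 0.0021]
glass [0.3907 0.1847 0.1333] [0.0035 0.0035]
r 0.10245946774979914 head grip -140.37166141106556 to gauge -82.09287347810866 0.3990249495416525
t 0.1 tcp [ 0.1719 -0.6003  0.2302] xhead 16.0 tilt [-0.     0.002] q [-1.41  0.05  1.61 -0.    1.48 -0.12]
 to [ 0.42 -0.25  0.28] tool mm [ 334.9 -268.6  -49.3] roll None
t 0.1 tcp [ 0.1719 -0.6003  0.2302] xhead 16.0 tilt [-0.     0.002] q [-1.41  0.05  1.61 -0.    1.48 -0.12]
 to [0.42 0.1  0.3 ] tool mm [ 431.3 -605.1  -68.6] roll None
```

Heights and radius agree with the text: cap 131 mm against 132, grip 203 against 202, radius 102.5 against 102. Moving.

```bash
python3 -m handwheel '[{"tx":28,"ty":-22,"tz":-5},{"tx":28,"ty":-22,"tz":-5},{"tx":28,"ty":-22,"tz":-5},{"tx":28,"ty":-22,"tz":-5},{"tx":28,"ty":-22,"tz":-5},{"tx":28,"ty":-22,"tz":-5},{"tx":28,"ty":-22,"tz":-5},{"tx":28,"ty":-22,"tz":-5},{"tx":28,"ty":-22,"tz":-5},{"tx":28,"ty":-22,"tz":-5},{"tx":28,"ty":-22,"tz":-5},{"tx":28,"ty":-22,"tz":-5}]'
python3 -c "
from h import *
togo([0.425,0.12,0.30],39.6)"
```

```text
t 0.1 tcp [ 0.1719 -0.6003  0.2302] xhead 16.0 tilt [-0.     0.002] q [-1.41  0.05  1.61 -0.    1.48 -0.12]
 to [0.425 0.12  0.3  ] tool mm [ 441.6 -622.9  -68.6] roll -0.412$[0]: bad value
```

```bash
python3 -m handwheel '[{"tx":28,"ty":-22,"tz":-5,"roll":0},{"tx":28,"ty":-22,"tz":-5,"roll":0},{"tx":28,"ty":-22,"tz":-5,"roll":0},{"tx":28,"ty":-22,"tz":-5,"roll":0},{"tx":28,"ty":-22,"tz":-5,"roll":0},{"tx":28,"ty":-22,"tz":-5,"roll":0},{"tx":28,"ty":-22,"tz":-5,"roll":0},{"tx":28,"ty":-22,"tz":-5,"roll":0},{"tx":28,"ty":-22,"tz":-5,"roll":0},{"tx":28,"ty":-22,"tz":-5,"roll":0},{"tx":28,"ty":-22,"tz":-5,"roll":0},{"tx":28,"ty":-22,"tz":-5,"roll":0}]'
python3 -c "
from h import *
togo([0.425,0.12,0.30],39.6)"
```

```text
t: 1.1
tool_pos: [0.4229, -0.2528, 0.2911]
tool_rot: [-3.111, -0.436, 0.0]
contact_force: [0.2, -1.1, -0.2]
opening: 0.0852
grip_force: 0.0
t 1.1 tcp [ 0.4229 -0.2528  0.2911] xhead 16.0 tilt [-0.  0.] q [-0.69 -0.3   1.84  0.    1.61  0.6 ]
 to [0.425 0.12  0.3  ] tool mm [ 104.6 -357.9   -8.8] roll -0.413
```

```bash
python3 -m handwheel '[{"tx":9,"ty":-30,"tz":-1,"roll":0},{"tx":9,"ty":-30,"tz":-1,"roll":0},{"tx":9,"ty":-30,"tz":-1,"roll":0},{"tx":9,"ty":-30,"tz":-1,"roll":0},{"tx":9,"ty":-30,"tz":-1,"roll":0},{"tx":9,"ty":-30,"tz":-1,"roll":0},{"tx":9,"ty":-30,"tz":-1,"roll":0},{"tx":9,"ty":-30,"tz":-1,"roll":0},{"tx":9,"ty":-30,"tz":-1,"roll":0},{"tx":9,"ty":-30,"tz":-1,"roll":0},{"tx":9,"ty":-30,"tz":-1,"roll":0},{"tx":9,"ty":-30,"tz":-1,"roll":0}]'
python3 -m handwheel '[{"tx":0,"ty":0,"tz":0,"roll":-0.08},{"tx":0,"ty":0,"tz":0,"roll":-0.08},{"tx":0,"ty":0,"tz":0,"roll":-0.08},{"tx":0,"ty":0,"tz":0,"roll":-0.08},{"tx":0,"ty":0,"tz":0,"roll":-0.09},{"tx":0,"ty":0,"tz":0,"roll":0},{"tx":0,"ty":0,"tz":0,"roll":0}]'
python3 - <<'E'
from h import *
o=ctrl.get_obs(); snap('wrist','w1'); np.save('pics/w1_E.npy',wristE(o))
togo([0.4316,0.2094,0.25],39.6)
E
```

```text
t: 2.1
tool_pos: [0.4266, 0.1228, 0.303]
tool_rot: [3.111, 0.437, -0.0]
contact_force: [0.3, -0.1, -0.0]
opening: 0.0853
grip_force: 0.0
t: 2.68
tool_pos: [0.4269, 0.1212, 0.3029]
tool_rot: [-2.958, -1.057, 0.001]
contact_force: [-0.5, -0.1, 0.4]
opening: 0.0857
grip_force: 0.0
t 2.73 tcp [0.427  0.1212 0.303 ] xhead 39.3 tilt [-0.001 -0.   ] q [ 0.11 -0.43  1.92  0.    1.66  0.99]
 to [0.4316 0.2094 0.25  ] tool mm [ 59.5 -65.2  53. ] roll -0.004
```

View pics/w1.png

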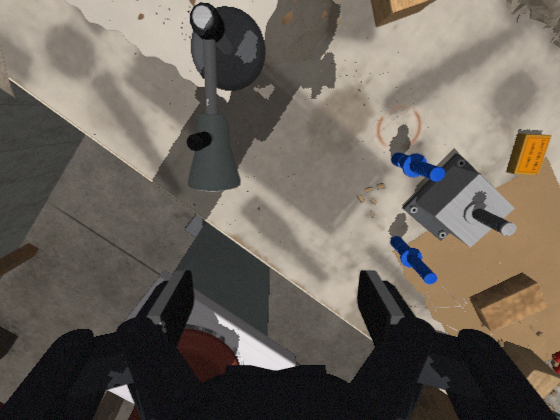

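The wrist view shows the post cap at (206,17), the lamp grip top at about (195,143) and the gauge cap at (509,229), with its dark rod in the block between the two blue ones. I check these rays at the known heights.

```bash
python3 - <<'E'
from h import *
im=cv2.imread('pics/w1.png');E=np.load('pics/w1_E.npy');p=optics.camera_params('wrist')
m=(im[120:165,178:218].max(2)<45).astype(np.uint8);n,l,s,c=cv2.connectedComponentsWithStats(m);print(s.tolist(),(c+[178,120]).tolist())
for k,uv,z in (('grip top',(195,143),.203),('post',(206,17),.152),('cap',(509,229),.131)):
    o,d=ray(p,E,uv);print(k,np.round(o+d*(z-o[2])/d[2],4))
E
```

```text
[[0, 0, 40, 45, 1435], [9, 11, 25, 20, 365]] [[197.16585365853658, 142.3644599303136], [198.813698630137, 140.56712328767122]]
grip top [0.4324 0.2094 0.203 ]
post [0.5144 0.2696 0.152 ]
cap [ 0.5653 -0.1192  0.131 ]
```

```bash
python3 -m handwheel '[{"tx":15,"ty":-16,"tz":0,"roll":0.005},{"tx":15,"ty":-16,"tz":0,"roll":0.005},{"tx":15,"ty":-16,"tz":0,"roll":0.005},{"tx":15,"ty":-17,"tz":0,"roll":0.005},{"tx":0,"ty":0,"tz":26,"roll":0},{"tx":0,"ty":0,"tz":27,"roll":0},{"tx":0,"ty":0,"tz":0,"roll":0},{"tx":0,"ty":0,"tz":0,"roll":0}]' 45
python3 - <<'E'
from h import *
o=ctrl.get_obs(); snap('wrist','w2'); np.save('pics/w2_E.npy',wristE(o))
togo([0.4322,0.2094,0.172],37.9)
E
```

```text
t: 3.4
tool_pos: [0.4318, 0.2092, 0.2487]
tool_rot: [-2.968, -1.03, 0.006]
contact_force: [-0.0, 0.4, 0.6]
opening: 0.0448
grip_force: 0.0
t 3.45 tcp [0.4328 0.2094 0.2507] xhead 38.3 tilt [-0. -0.] q [ 0.3  -0.31  1.91 -0.    1.54  1.2 ]
 to [0.4322 0.2094 0.172 ] tool mm [-0.4 -0.4 78.7] roll 0.006
```

View pics/w2.png

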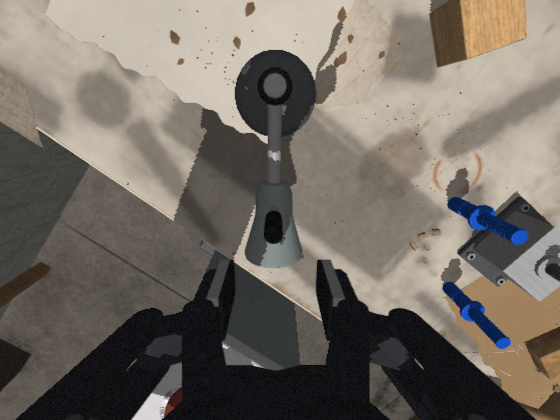

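The wrist view has the lamp grip at (273,228) and the post at (275,85), so the lamp arm is centred between the fingers (midline about column 275). Descending and closing.

```bash
python3 -m handwheel '[{"tx":0,"ty":0,"tz":20,"roll":0},{"tx":0,"ty":0,"tz":20,"roll":0},{"tx":0,"ty":0,"tz":20,"roll":0},{"tx":0,"ty":0,"tz":18,"roll":0},{"tx":0,"ty":0,"tz":0,"roll":0},{"tx":0,"ty":0,"tz":0,"roll":0}]'
python3 -m handwheel '[{"tx":0,"ty":0,"tz":0,"roll":0},{"tx":0,"ty":0,"tz":0,"roll":0},{"tx":0,"ty":0,"tz":0,"roll":0},{"tx":0,"ty":0,"tz":0,"roll":0},{"tx":0,"ty":0,"tz":0,"roll":0},{"tx":0,"ty":0,"tz":0,"roll":0}]' 0 25
```

```text
t: 3.95
tool_pos: [0.4333, 0.2094, 0.1735]
tool_rot: [-2.968, -1.03, -0.001]
contact_force: [0.9, 0.8, -0.4]
opening: 0.045
grip_force: 0.0
t: 4.45
tool_pos: [0.4339, 0.2101, 0.1748]
tool_rot: [-2.967, -1.031, -0.006]
contact_force: [-1.1, 1.5, 6.3]
opening: 0.0136
grip_force: 24.6
```

```bash
python3 -m handwheel '[{"tx":0.2,"ty":5.3,"tz":0,"roll":-0.052},{"tx":0.1,"ty":5.3,"tz":0,"roll":-0.052},{"tx":0.2,"ty":5.3,"tz":0,"roll":-0.052},{"tx":0.1,"ty":5.3,"tz":0,"roll":-0.052},{"tx":0.1,"ty":5.3,"tz":0,"roll":-0.052},{"tx":0.2,"ty":5.3,"tz":0,"roll":-0.052},{"tx":0.1,"ty":5.3,"tz":0,"roll":-0.052},{"tx":0.1,"ty":5.3,"tz":0,"roll":-0.052},{"tx":0.2,"ty":5.3,"tz":0,"roll":-0.052},{"tx":0.1,"ty":5.3,"tz":0,"roll":-0.052}]'
python3 - <<'E'
from h import *
P=np.array([.5125,.272]);o=ctrl.get_obs();g=o['tool_pos'][:2]-P;print(np.hypot(*g),np.degrees(np.arctan2(g[1],g[0])),o['contact_force'])
togo([.5125,.272,.174],97.7)
E
```

```text
t: 5.28
tool_pos: [0.4761, 0.1794, 0.1748]
tool_rot: [-2.6, -1.762, -0.007]
contact_force: [-1.0, 3.9, 5.0]
opening: 0.0131
grip_force: 24.5
0.0995233557110697 -111.44759532097525 [-0.98098674  3.93865063  4.98124375]
t 5.28 tcp [0.4761 0.1794 0.1748] xhead 68.3 tilt [0.003 0.003] q [ 0.21 -0.19  1.94  0.    1.39  0.59]
 to [0.5125 0.272  0.174 ] tool mm [99.5 -0.5  1.2] roll -0.514
```

Turning well with low forces. Second half.

```bash
python3 -m handwheel '[{"tx":0.1,"ty":5.3,"tz":0,"roll":-0.052},{"tx":0.1,"ty":5.3,"tz":0,"roll":-0.052},{"tx":0.1,"ty":5.3,"tz":0,"roll":-0.052},{"tx":0.1,"ty":5.3,"tz":0,"roll":-0.052},{"tx":0.1,"ty":5.3,"tz":0,"roll":-0.052},{"tx":0.2,"ty":5.3,"tz":0,"roll":-0.052},{"tx":0.1,"ty":5.3,"tz":0,"roll":-0.052},{"tx":0.1,"ty":5.3,"tz":0,"roll":-0.052},{"tx":0.1,"ty":5.3,"tz":0,"roll":-0.052},{"tx":0.1,"ty":4.3,"tz":0,"roll":-0.04},{"tx":0,"ty":0,"tz":0,"roll":0},{"tx":0,"ty":0,"tz":0,"roll":0}]'
python3 - <<'E'
from h import *
P=np.array([.5125,.272]);o=ctrl.get_obs();g=o['tool_pos'][:2]-P;print(np.hypot(*g),np.degrees(np.arctan2(g[1],g[0])),o['contact_force'])
a=np.load
snap('scene','scene1');snap('side','side1')
A=cv2.imread('pics/scene1.png')[230:400,150:350];B=cv2.imread('pics/side1.png')[250:420,200:400]
cv2.imwrite('pics/lamp1.png',cv2.resize(np.hstack([A,B]),None,fx=2,fy=2))
E
```

```text
t: 6.28
tool_pos: [0.5272, 0.1737, 0.1748]
tool_rot: [-2.076, -2.357, -0.01]
contact_force: [1.1, 6.6, 5.2]
opening: 0.0129
grip_force: 24.6
0.0994193359099194 -81.48564139956241 [1.10944775 6.59809986 5.21678501]
```

View pics/lamp1.png

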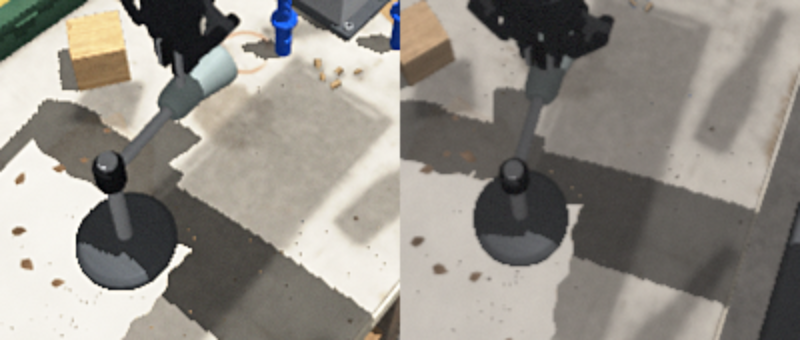

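The lamp head now points toward the block: grip heading about −81.5° against the −82.3° wanted (about 5 mm off at the bore). Opening, rising, then measuring from above.

```bash
python3 -m handwheel '[{"tx":0,"ty":0,"tz":0,"roll":0},{"tx":0,"ty":0,"tz":0,"roll":0},{"tx":0,"ty":0,"tz":0,"roll":0},{"tx":0,"ty":0,"tz":0,"roll":0},{"tx":0,"ty":0,"tz":-5,"roll":0},{"tx":0,"ty":0,"tz":-20,"roll":0},{"tx":0,"ty":0,"tz":-25,"roll":0},{"tx":0,"ty":0,"tz":-25,"roll":0},{"tx":0,"ty":0,"tz":-25,"roll":0},{"tx":0,"ty":0,"tz":-10,"roll":0},{"tx":0,"ty":0,"tz":0,"roll":0}]' 50
python3 - <<'E'
from h import *
togo([.5653,-.12,.20],97.7)
E
```

```text
t: 7.3
tool_pos: [0.5273, 0.1715, 0.2861]
tool_rot: [2.075, 2.354, 0.008]
contact_force: [-0.4, 0.4, -0.1]
opening: 0.0497
grip_force: 0.0
t 7.3 tcp [0.5273 0.1715 0.2861] xhead 97.2 tilt [0.006 0.001] q [ 0.18 -0.15  1.72 -0.    1.57  0.05]
 to [ 0.5653 -0.12    0.2   ] tool mm [-294.     0.6   86.1] roll -0.009
```

```bash
python3 -m handwheel '[{"tx":-26,"ty":0,"tz":0,"roll":0},{"tx":-26,"ty":0,"tz":0,"roll":0},{"tx":-26,"ty":0,"tz":0,"roll":0},{"tx":-26,"ty":0,"tz":0,"roll":0},{"tx":-26,"ty":0,"tz":0,"roll":0},{"tx":-26,"ty":0,"tz":0,"roll":0},{"tx":-26,"ty":0,"tz":0,"roll":0},{"tx":-26,"ty":0,"tz":0,"roll":0},{"tx":-26,"ty":0,"tz":0,"roll":0},{"tx":-20,"ty":0,"tz":0,"roll":0},{"tx":0,"ty":0,"tz":0,"roll":0},{"tx":0,"ty":0,"tz":0,"roll":0}]'
python3 - <<'E'
from h import *
togo([.5653,-.12,.20],97.2)
o=ctrl.get_obs(); snap('wrist','w3'); np.save('pics/w3_E.npy',wristE(o))
E
```

```text
t: 8.3
tool_pos: [0.557, -0.0811, 0.2801]
tool_rot: [-2.077, -2.352, 0.002]
contact_force: [0.5, -0.1, 0.7]
opening: 0.05
grip_force: 0.0
t 8.3 tcp [ 0.557  -0.0811  0.2801] xhead 97.1 tilt [-0.003  0.001] q [-0.28 -0.12  1.7   0.    1.56 -0.4 ]
 to [ 0.5653 -0.12    0.2   ] tool mm [-39.8   3.7  80. ] roll -0.002
```

View pics/w3.png

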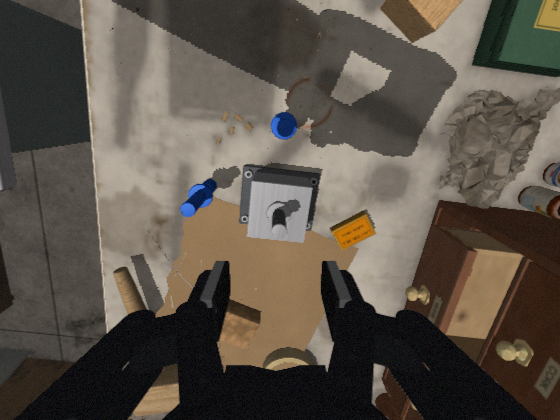

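The wrist view shows the gauge cap at about (279,231) over the block (278,210), with blue ones at (284,125) and (190,207) clear of the fingers. I measure the cap and the lamp grip from the masks.

```bash
python3 - <<'E'
from h import *
def cloud(E,p,d):
    v,u=np.mgrid[:420,:560];K=p['mtx'];c=np.stack([(u-K[0,2])/K[0,0]*d,(v-K[1,2])/K[1,1]*d,d],-1);return c@E[:3,:3].T+E[:3,3]
p=optics.camera_params('wrist');E=np.load('pics/w3_E.npy');X=cloud(E,p,np.load('pics/w3_d.npy'))
near=lambda X,c,r:np.hypot(X[...,0]-c[0],X[...,1]-c[1])<r
m=near(X,(.565,-.12),.04)&(X[...,2]>.122)&(X[...,2]<.145);v,u=np.nonzero(m)
print('wrist cap px',u.mean(),v.mean(),m.sum(),X[m].mean(0));rc=[ray(p,E,(u.mean(),v.mean()))]
b=near(X,(.565,-.12),.07)&(abs(X[...,2]-.07)<.006);bp=X[b][:,:2];r=cv2.minAreaRect(bp.astype(np.float32)*1000);print('block top',r)
o,d=rc[0];print('cap@.132',np.round(o+d*(.132-o[2])/d[2],4))
for n in('scene','side'):
    snap(n,n+'2');q=optics.camera_params(n);X=cloud(q['extrinsics'],q,np.load(f'pics/{n}2_d.npy'))
    for k,c,r,lo,hi in(('grip',(.526,.171),.03,.172,.21),('post',(.5125,.272),.03,.14,.16),('arm',(.52,.22),.03,.12,.145)):
        m=near(X,c,r)&(X[...,2]>lo)&(X[...,2]<hi);print(n,k,m.sum(),np.round(np.median(X[m],0),4) if m.any() else '')
a=cv2.imread('pics/scene2.png')[170:350,150:370];cv2.imwrite('pics/s2.png',cv2.resize(a,None,fx=3,fy=3))
E
```

```text
wrist cap px 278.91747572815535 230.11165048543688 206 [ 0.56518831 -0.11770128  0.13071866]
block top ((565.51416015625, -119.02748107910156), (76.2518539428711, 76.87354278564453), 0.7166773080825806)
cap@.132 [ 0.5651 -0.1172  0.132 ]
scene grip 112 [0.5232 0.1753 0.1939]
scene post 194 [0.5085 0.2759 0.147 ]
scene arm 250 [0.5179 0.2133 0.1339]
side grip 91 [0.5247 0.1758 0.1974]
side post 180 [0.5101 0.2748 0.1475]
side arm 219 [0.5192 0.2151 0.1345]
```

View pics/s2.png

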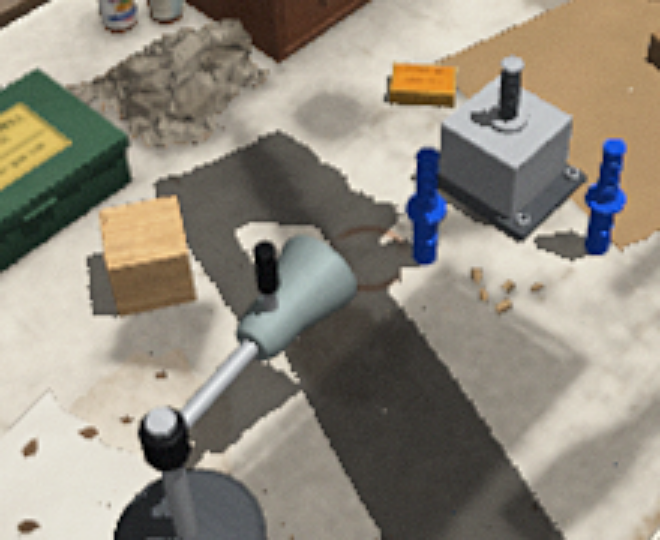

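Lamp verified: measured heading about −81.7° against −82.3° to the bore, a miss of about 5 mm with 35 allowed. Block centre (0.5655,−0.119), cap (0.5651,−0.117). Approaching above the gauge.

```bash
python3 -m handwheel '[{"tx":-13,"ty":1.2,"tz":0,"roll":0},{"tx":-13,"ty":1.2,"tz":0,"roll":0},{"tx":-12,"ty":1.2,"tz":0,"roll":0},{"tx":0,"ty":0,"tz":25,"roll":0},{"tx":0,"ty":0,"tz":25,"roll":0},{"tx":0,"ty":0,"tz":25,"roll":0},{"tx":0,"ty":0,"tz":15,"roll":0},{"tx":0,"ty":0,"tz":0,"roll":0},{"tx":0,"ty":0,"tz":0,"roll":0},{"tx":0,"ty":0,"tz":0,"roll":0}]'
cat > cap.py <<'E'
from h import *
import sys
o=ctrl.get_obs();E=wristE(o);im,d=snap('wrist',sys.argv[1]);p=optics.camera_params('wrist');K=p['mtx']
v,u=np.mgrid[:420,:560];X=np.stack([(u-K[0,2])/K[0,0]*d,(v-K[1,2])/K[1,1]*d,d],-1)@E[:3,:3].T+E[:3,3]
m=(np.hypot(X[...,0]-.565,X[...,1]+.119)<.025)&(X[...,2]>.126)&(X[...,2]<.15);w=X[m];px=u[m].mean(),v[m].mean()
r,dd=ray(p,E,px);print('cap px',px,m.sum(),'depth',w.mean(0),'ray@.132',r+dd*(.132-r[2])/dd[2])
togo([.5653,-.1188,.087],97.2)
E
python3 cap.py w4
```

```text
t: 9.28
tool_pos: [0.567, -0.1186, 0.1939]
tool_rot: [2.076, 2.355, 0.001]
contact_force: [0.8, -0.2, 0.2]
opening: 0.05
grip_force: 0.0
cap px (np.float64(272.58762886597935), np.float64(227.31958762886597)) 388 depth [ 0.56509369 -0.11811867  0.13127661] ray@.132 [ 0.56506046 -0.11780083  0.132     ]
t 9.33 tcp [ 0.5672 -0.1186  0.1944] xhead 97.2 tilt [ 0.003 -0.001] q [-0.33 -0.03  1.76 -0.    1.41 -0.46]
 to [ 0.5653 -0.1188  0.087 ] tool mm [  0.2  -2.2 107.4] roll 0.0
```

```bash
python3 -m handwheel '[{"tx":0,"ty":-2,"tz":0,"roll":0},{"tx":0,"ty":0,"tz":20,"roll":0},{"tx":0,"ty":0,"tz":20,"roll":0},{"tx":0,"ty":0,"tz":20,"roll":0},{"tx":0,"ty":0,"tz":20,"roll":0},{"tx":0,"ty":0,"tz":15,"roll":0},{"tx":0,"ty":0,"tz":10,"roll":0},{"tx":0,"ty":0,"tz":0,"roll":0},{"tx":0,"ty":0,"tz":0,"roll":0},{"tx":0,"ty":0,"tz":0,"roll":0}]' 40
python3 cap.py w5
```

```text
t: 10.17
tool_pos: [0.5652, -0.1184, 0.0891]
tool_rot: [2.075, 2.355, 0.002]
contact_force: [0.3, -0.8, 0.2]
opening: 0.0402
grip_force: 0.0
cap px (np.float64(273.7595978062157), np.float64(318.9949725776965)) 2188 depth [ 0.56435543 -0.11601463  0.13185729] ray@.132 [ 0.56428378 -0.11589663  0.132     ]
t 10.22 tcp [ 0.5653 -0.1185  0.0893] xhead 97.2 tilt [ 0.003 -0.001] q [-0.34  0.07  1.84  0.    1.23 -0.46]
 to [ 0.5653 -0.1188  0.087 ] tool mm [-0.3 -0.1  2.3] roll 0.0
```

View pics/w5.png

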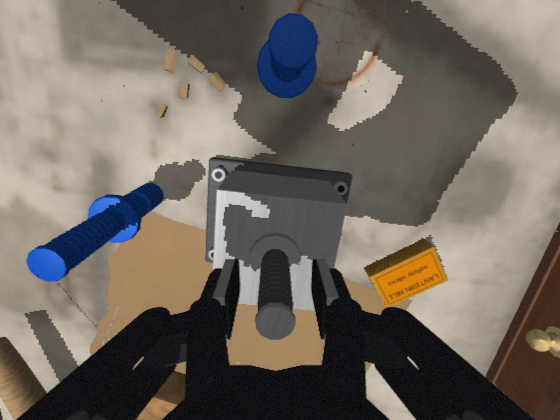

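The gauge is centred between the fingers: cap (275,320), collar (275,255), finger midline about 275. Closing gently at 20 N and watching the lateral force.

```bash
python3 -m handwheel '[{"tx":0,"ty":0,"tz":0,"roll":0},{"tx":0,"ty":0,"tz":0,"roll":0},{"tx":0,"ty":0,"tz":0,"roll":0},{"tx":0,"ty":0,"tz":0,"roll":0}]' 18 20; python3 -m handwheel '[{"tx":0,"ty":0,"tz":0,"roll":0},{"tx":0,"ty":0,"tz":0,"roll":0},{"tx":0,"ty":0,"tz":0,"roll":0},{"tx":0,"ty":0,"tz":0,"roll":0}]' 0 20
python3 -c "
from h import *
togo([.5653,-.1188,.087],97.2);print(ctrl.get_obs()['contact_force'],ctrl.get_obs()['wrist_torque'])"
```

```text
t: 10.55
tool_pos: [0.5643, -0.1182, 0.0877]
tool_rot: [2.077, 2.356, 0.0]
contact_force: [1.4, 0.6, 0.7]
opening: 0.0181
grip_force: 0.0
t: 10.88
tool_pos: [0.5644, -0.1181, 0.0877]
tool_rot: [2.077, 2.356, 0.001]
contact_force: [0.8, 0.3, 1.7]
opening: 0.0152
grip_force: 21.7
t 10.88 tcp [ 0.5644 -0.1181  0.0877] xhead 97.2 tilt [ 0.001 -0.   ] q [-0.34  0.07  1.85  0.    1.23 -0.46]
 to [ 0.5653 -0.1188  0.087 ] tool mm [-0.8  0.8  0.7] roll 0.0
[0.76170261 0.34293218 1.66096419] [ 0.01640356 -0.1310933   0.01982941]
```

```bash
python3 -m handwheel '[{"tx":0,"ty":0,"tz":0,"roll":0},{"tx":0,"ty":0,"tz":0,"roll":0},{"tx":0,"ty":0,"tz":-2,"roll":0},{"tx":0,"ty":0,"tz":-2,"roll":0},{"tx":0,"ty":0,"tz":-2,"roll":0},{"tx":0,"ty":0,"tz":-2,"roll":0},{"tx":0,"ty":0,"tz":-2,"roll":0},{"tx":0,"ty":0,"tz":-2,"roll":0},{"tx":0,"ty":0,"tz":0,"roll":0}]' 0 30
python3 -c "
from h import *
togo([.5653,-.1188,.087],97.2);print(ctrl.get_obs()['contact_force'],ctrl.get_obs()['wrist_torque'])"
```

```text
t: 11.63
tool_pos: [0.5641, -0.1181, 0.0999]
tool_rot: [-2.077, -2.357, 0.0]
contact_force: [3.1, 1.2, -1.5]
opening: 0.0154
grip_force: 29.5
t 11.63 tcp [ 0.5641 -0.1181  0.0999] xhead 97.2 tilt [-0. -0.] q [-0.34  0.06  1.84 -0.    1.25 -0.46]
 to [ 0.5653 -0.1188  0.087 ] tool mm [-0.8  1.1 12.9] roll 0.0
[ 3.13830956  1.17264156 -1.46216126] [ 0.00832774 -0.4350576  -0.02093886]
```

Slight side load (3 N, +x). I ease 0.5 mm that way while lifting on.

```bash
python3 -m handwheel '[{"tx":0.2,"ty":0.6,"tz":0,"roll":0},{"tx":0,"ty":0,"tz":-2,"roll":0},{"tx":0,"ty":0,"tz":-2,"roll":0},{"tx":0,"ty":0,"tz":-2,"roll":0},{"tx":0,"ty":0,"tz":-2,"roll":0},{"tx":0,"ty":0,"tz":-2,"roll":0},{"tx":0,"ty":0,"tz":-2,"roll":0},{"tx":0,"ty":0,"tz":0,"roll":0}]'
python3 -m handwheel '[{"tx":0,"ty":0,"tz":-2,"roll":0},{"tx":0,"ty":0,"tz":-2,"roll":0},{"tx":0,"ty":0,"tz":-2,"roll":0},{"tx":0,"ty":0,"tz":-2,"roll":0},{"tx":0,"ty":0,"tz":-2,"roll":0},{"tx":0,"ty":0,"tz":0,"roll":0},{"tx":0,"ty":0,"tz":0,"roll":0},{"tx":0,"ty":0,"tz":0,"roll":0},{"tx":0,"ty":0,"tz":0,"roll":0}]'
python3 - <<'E'
from h import *
togo([.5653,-.1188,.087],97.2);print(ctrl.get_obs()['contact_force'])
a,_=snap('scene','scene3');b,_=snap('side','side3');w,_=snap('wrist','w6')
f=lambda i,x,y:cv2.resize(i[y:y+80,x:x+66,::-1],None,fx=4,fy=4,interpolation=cv2.INTER_NEAREST)
cv2.imwrite('pics/c3.png',np.hstack([f(a,287,160),f(b,275,145),cv2.resize(w[200:360,200:332,::-1],None,fx=2,fy=2)]))
E
```

```text
t: 12.3
tool_pos: [0.5648, -0.1179, 0.1119]
tool_rot: [2.077, 2.357, 0.0]
contact_force: [0.2, -0.8, -2.0]
opening: 0.0153
grip_force: 29.5
t: 13.05
tool_pos: [0.5646, -0.1178, 0.1211]
tool_rot: [-2.077, -2.357, 0.0]
contact_force: [-0.7, -0.1, -2.6]
opening: 0.0153
grip_force: 29.5
t 13.05 tcp [ 0.5646 -0.1178  0.1211] xhead 97.2 tilt [-0.  0.] q [-0.33  0.03  1.82  0.    1.29 -0.46]
 to [ 0.5653 -0.1188  0.087 ] tool mm [-1.1  0.6 34.1] roll 0.0
[-0.65626202 -0.10242472 -2.6229562 ]
```

View pics/c3.png

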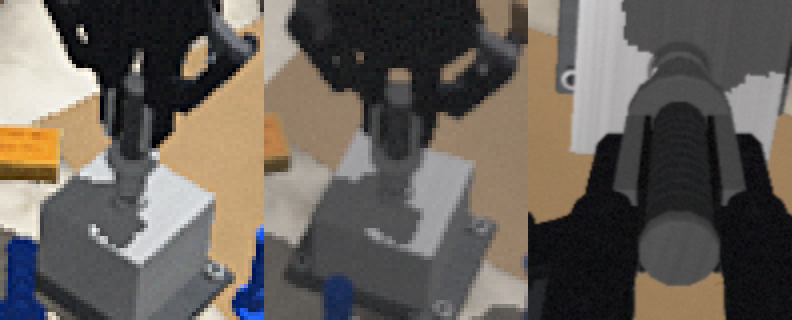

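The gauge is lifted, with bare rod showing below the collar. I check the lift with the cap height to rule out slip, check that the bystanders haven't moved, then hand in.

```bash
python3 - <<'E'
from h import *
E=wristE(ctrl.get_obs());p=optics.camera_params('wrist');K=p['mtx'];d=np.load('pics/w6_d.npy')
cap=d[312:330,268:284];cx=276;cy=321;z=np.median(d[318:326,270:282])
X=E[:3,:3]@(np.array([(cx-K[0,2])/K[0,0],(cy-K[1,2])/K[1,1],1])*z)+E[:3,3];print('cap',X,'lift',X[2]-.1319)
for n in('scene','side'):
    q=optics.camera_params(n);f=lambda s:(lambda d,E,K:np.stack([(np.mgrid[:420,:560][1]-K[0,2])/K[0,0]*d,(np.mgrid[:420,:560][0]-K[1,2])/K[1,1]*d,d],-1)@E[:3,:3].T+E[:3,3])(np.load(f'pics/{n}{s}_d.npy'),q['extrinsics'],q['mtx'])
    for k,c,r,lo,hi in(('offcut',(.70,.14),.06,.05,.065),('match',(.68,-.145),.05,.012,.024),('cork',(.51,-.34),.08,.028,.04)):
        o=[]
        for s in(0,3):
            Y=f(s);m=(np.hypot(Y[...,0]-c[0],Y[...,1]-c[1])<r)&(Y[...,2]>lo)&(Y[...,2]<hi);o.append(np.round(Y[m].mean(0)[:2],3).tolist())
        print(n,k,o)
    Y=f(3);m=(np.hypot(Y[...,0]-.524,Y[...,1]-.174)<.03)&(Y[...,2]>.172)&(Y[...,2]<.21);print('grip',np.median(Y[m],0))
    if n=='scene':
        Y=f(3)
        for z0,z1 in((.09,.10),(.10,.11),(.11,.12)):
            m=(np.hypot(Y[...,0]-.565,Y[...,1]+.119)<.02)&(Y[...,2]>z0)&(Y[...,2]<z1);print(z0,m.sum(),np.ptp(np.nonzero(m)[1]) if m.any() else 0)
E
```

```text
cap [ 0.56474303 -0.11551774  0.16486605] lift 0.03296604819694243
scene offcut [[0.695, 0.151], [0.695, 0.151]]
scene match [[0.682, -0.151], [0.682, -0.151]]
scene cork [[0.502, -0.334], [0.503, -0.335]]
grip [0.52288187 0.17563227 0.19360442]
0.09 18 7
0.1 37 12
0.11 46 12
side offcut [[0.697, 0.15], [0.697, 0.15]]
side match [[0.682, -0.153], [0.683, -0.153]]
side cork [[0.503, -0.336], [0.502, -0.334]]
grip [0.52501199 0.17564884 0.1976705 ]
```

The cap rose 33 mm and the arm rose 33.4 mm, so there was no slip. The bystanders and the lamp haven't moved. Handing in.

```bash
python3 -c "
from station import ctrl
o=ctrl.get_obs();print(o['t'],o['grip_force'],o['contact_force']);print(ctrl.finish_job())"
```

```text
13.2 29.486704766750336 [ 0.54967685 -0.320406   -1.969616  ]
the job is handed in; nothing more can be done
None
```

I handed the job in at 13.2 s; no verdict came back. By my measurements the lamp points within about 5 mm of the bore, the gauge is held about 33 mm up with its groove clear, and the bystanders stand where they were.

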